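Pack the test train into the stock tray in running order

TASK

The test run is over: pack the four model wagons from the test track into the stock tray in the same order as they stand on the track, one to a compartment, with the wagon that stands nearest the buffer stop in the compartment at the tray's red end. Stand each wagon gently on its wheels, flat on the floor of its compartment, never dropping it or tipping it over. Leave the paint jar and the model house where they are.

Things in the scene. Friction and masses are not known exactly. Their poses are not given: they have to be found in the camera images.
- van: covered goods wagon: brown box body with a white roof. 100 mm long over the buffers, about 60 g. Origin: centre of its underside at the bottom of the wheels (they do not turn), z up, x along its length (both ends alike). Above the 15 mm high underframe: the body, 90 mm long and 32 mm wide (grip across this width at mid-length), top of the roof at 42 mm.
- tank: tank wagon: yellow lying tank with a small dome and two black bands. 100 mm long over the buffers, about 60 g. Origin: centre of its underside at the bottom of the wheels (they do not turn), z up, x along its length (both ends alike). Above the 15 mm high underframe: the tank, 86 mm long, 29 mm in diameter, its axis 28 mm up (grip across it at mid-length), top at 43 mm, dome to 45 mm.
- coal: open wagon: green sides heaped with a fixed black coal load. 100 mm long over the buffers, about 60 g. Origin: centre of its underside at the bottom of the wheels (they do not turn), z up, x along its length (both ends alike). Above the 15 mm high underframe: the body, 90 mm long and 33 mm wide (grip across this width at mid-length), sides up to 35 mm, coal to 39 mm.
- container: flat wagon with one ribbed blue container fixed on it. 100 mm long over the buffers, about 60 g. Origin: centre of its underside at the bottom of the wheels (they do not turn), z up, x along its length (both ends alike). Above the 15 mm high underframe: the container, 70 mm long and 28 mm wide (grip across this width at mid-length), top at 43 mm.
- board: the test track, fixed: a plywood board 540 x 90 x 12 mm carrying four straight track sections end to end in a row, then a red buffer stop with a red and white beam at one end. Origin on the underside, below the middle of the row of sections; x along the track towards the buffer stop, z up. Section centres at x = -162, -54, 54, 162 mm; buffer beam at x = 234 mm, its top 46 mm above the table.
- section_van: the piece of track (grey roadbed 107 x 40 mm with rails) on which the brown van stands at the start, fixed on the board; all four look alike. Origin at the centre of its underside, on the board's top; x along the track towards the buffer stop; rail top 9 mm above the origin (21 mm above the table). It stays there and tells where the wagon stood.
- section_tank: the piece of track (grey roadbed 107 x 40 mm with rails) on which the yellow tank wagon stands at the start, fixed on the board; all four look alike. Origin at the centre of its underside, on the board's top; x along the track towards the buffer stop; rail top 9 mm above the origin (21 mm above the table). It stays there and tells where the wagon stood.
- section_coal: the piece of track (grey roadbed 107 x 40 mm with rails) on which the green coal wagon stands at the start, fixed on the board; all four look alike. Origin at the centre of its underside, on the board's top; x along the track towards the buffer stop; rail top 9 mm above the origin (21 mm above the table). It stays there and tells where the wagon stood.
- section_container: the piece of track (grey roadbed 107 x 40 mm with rails) on which the blue container wagon stands at the start, fixed on the board; all four look alike. Origin at the centre of its underside, on the board's top; x along the track towards the buffer stop; rail top 9 mm above the origin (21 mm above the table). It stays there and tells where the wagon stood.
- tray: stock tray, fixed: plywood, 134 x 286 mm; 4 open compartments in a row, each 118 (along x) x 52 mm, centres at y = 105, 35, -35, -105 mm; a wagon lies along x, either way round. Origin: centre of underside; +y to the red-painted end. Grey floor 6 mm up; dividers (18 mm wide) and ends 14 mm up, long side walls 22 mm up. Wagons side by side leave 37 mm: open fingers only to about 50 mm.
- paint: bystander: small loose paint jar with an orange cap, 34 mm across, 45 mm tall, beyond the tray and track. Origin at the centre of its underside.
- house: bystander: loose model house with a red-brown roof, about 70 x 60 x 63 mm, between the robot and the work. Origin at the centre of its underside.
Mind the look-alikes: they are no part of the job. Leave any pink look-alike of the tank alone.

How it is judged:
At the end, for the whole second after the job is handed in: Wagons stand on the tray floor, one per compartment, in track order, the one from beside the buffer stop at the red end; each within 14 mm of its compartment's centre along and across, 15 degrees of its direction, wheels within 4 mm of the floor, tilt under 4.5 degrees, released, at rest (((x of section_van in the frame of board between -0.192 and -0.132 m and y of van in the frame of tray between -0.119 and -0.091 m) or (x of section_van in the frame of board between -0.084 and -0.024 m and y of van in the frame of tray between -0.049 and -0.021 m) or (x of section_van in the frame of board between 0.024 and 0.084 m and y of van in the frame of tray between 0.021 and 0.049 m) or (x of section_van in the frame of board between 0.132 and 0.192 m and y of van in the frame of tray between 0.091 and 0.119 m)) and x of van in the frame of tray between -0.014 and 0.014 m and z of van in the frame of tray between 0.002 and 0.01 m and angle between each of van, tank, coal, container's own z axis and vertical below 0.08 rad and angle between the x axis of each of van, tank, coal, container and the x axis of tray, either way round below 0.26 rad and linear speed of each of van, tank, coal, container below 0.02 m/s and contact force between each of van, tank, coal, container and the fingers below 0.05 N and ((x of section_tank in the frame of board between -0.192 and -0.132 m and y of tank in the frame of tray between -0.119 and -0.091 m) or (x of section_tank in the frame of board between -0.084 and -0.024 m and y of tank in the frame of tray between -0.049 and -0.021 m) or (x of section_tank in the frame of board between 0.024 and 0.084 m and y of tank in the frame of tray between 0.021 and 0.049 m) or (x of section_tank in the frame of board between 0.132 and 0.192 m and y of tank in the frame of tray between 0.091 and 0.119 m)) and x of tank in the frame of tray between -0.014 and 0.014 m and z of tank in the frame of tray between 0.002 and 0.01 m and ((x of section_coal in the frame of board between -0.192 and -0.132 m and y of coal in the frame of tray between -0.119 and -0.091 m) or (x of section_coal in the frame of board between -0.084 and -0.024 m and y of coal in the frame of tray between -0.049 and -0.021 m) or (x of section_coal in the frame of board between 0.024 and 0.084 m and y of coal in the frame of tray between 0.021 and 0.049 m) or (x of section_coal in the frame of board between 0.132 and 0.192 m and y of coal in the frame of tray between 0.091 and 0.119 m)) and x of coal in the frame of tray between -0.014 and 0.014 m and z of coal in the frame of tray between 0.002 and 0.01 m and ((x of section_container in the frame of board between -0.192 and -0.132 m and y of container in the frame of tray between -0.119 and -0.091 m) or (x of section_container in the frame of board between -0.084 and -0.024 m and y of container in the frame of tray between -0.049 and -0.021 m) or (x of section_container in the frame of board between 0.024 and 0.084 m and y of container in the frame of tray between 0.021 and 0.049 m) or (x of section_container in the frame of board between 0.132 and 0.192 m and y of container in the frame of tray between 0.091 and 0.119 m)) and x of container in the frame of tray between -0.014 and 0.014 m and z of container in the frame of tray between 0.002 and 0.01 m); the robot touches nothing.
It fails at once if a wagon is let fall from more than about 30 mm ((contact force between van and the fingers below 0.01 N and linear speed of van above 0.75 m/s) or (contact force between tank and the fingers below 0.01 N and linear speed of tank above 0.75 m/s) or (contact force between coal and the fingers below 0.01 N and linear speed of coal above 0.75 m/s) or (contact force between container and the fingers below 0.01 N and linear speed of container above 0.75 m/s)).
It fails at once if a wagon is tipped over (angle between any of van, tank, coal, container's own z axis and vertical above 0.7 rad).
It fails at once if the paint jar or the model house is pushed out of its place by more than 20 mm (distance of any of paint, house from where it was at the start of the episode above 0.02 m).
It also fails if it takes over 104 s, if anything falls off the work surface, if the arm or the gripper's body presses on something with over 40 N, if the wrist force passes 120 N, or if a joint passes its speed limit or range.

ROBOT

A 6-joint arm with a two-finger parallel gripper is mounted at the origin on the work surface. World frame = base frame: x ahead of the robot, y to its left, z up, the work surface at z = 0. Lengths are in m, angles in rad, forces in N, time in s.
With the tool pointing down it reaches from about 0.275 to 0.75 m from the base axis. Payload 10.2 kg.
Tool frame: the origin (TCP) lies midway between the tips of the shut fingers; the grasp point (between the pads) lies 19 mm behind it (env.hold_point_z is the distance from the TCP to the grasp point, in m); x points along the fingers, z is the direction in which the jaws open and shut, and the axes are right-handed (so a half turn about x gives the same grasp; the last joint's range is limited). The gripper opens to 85 mm and grips with 20 to 120 N. Pads are 22 mm wide; open, the fingers measure 114 mm over their backs; the gripper's body (76 mm by 85 mm) begins 54 mm behind the grasp point. The pads swing forward as they close: fully open they stand 13 mm farther back than shut.
Start: joints at [-1.442, 0.313, 1.498, -0, 1.331, -0.223], TCP at [0.181, -0.493, 0.231] pointing down, gripper open.
Joint ranges: [-2.94, 2.94], [-0.97, 2.17], [0.19, 2.56], [-1.23, 4.37], [0.02, 3.11], [-2.88, 2.88]. Speed limits (rad/s): [2.39, 2.39, 3.01, 3.14, 3.14, 3.14].

INTERFACE

Orientations are given as a unit quaternion [x, y, z, w].
In Python, from bench import env, kinematics, monitor, eyes, job gives the robot as it stands. The module is installed in compiled form; this text tells all that it offers. Calls block until the motion is done:
- env.reach(position, orientation): joint-space move of the TCP to a pose.
- env.movel(position, velocity=0.15, frame=None, guard=None): straight line of the TCP; frame=None keeps the orientation; velocity is the mean speed in m/s. With guard (N) it stops when the force on the tool has changed by that much, and returns True; else False.
- env.set_joints(angles): joint-space move.
- env.release() and env.close_gripper(effort=None): open the fingers fully, or close them until they stop; effort is the grip in N (None keeps the last).
- env.hold(seconds).
- kinematics.ik(position, orientation): joint angles nearest the present ones, or None.
- monitor.sense(): the state.
- eyes.grab_frame(name): name is "scene" or "top"; returns a dict with "frame" (420x560x3 uint8, red, green, blue), "mtx" (3x3 intrinsics, pixels), "view" (4x4, takes a point from world to camera coordinates). Camera axes: x right, y down, z forward; pixel columns grow to the right and rows downward; lengths in m; the calibration is good to about 2 mm. A picture is of the moment at which its call begins. There is no depth.
A pose or a line that the arm cannot do raises env.MotionError and nothing moves.
- job.hand_in(): hands the job in, once; it reports no verdict.
The state is a dict: "clock": time; "joints": joint angles; "qvel": joint speeds; "joint_efforts": joint torques, N m; "position": TCP position; "ee_rot": TCP orientation; "contact_force": force on the tool from outside, world axes, zero at the start; "ft_torque": the same for the moment, N m; "finger_gap": opening from 0.0 (shut) to 1.0 (fully open).
Only numpy, scipy, OpenCV 4.12 (cv2) and the standard library are available. Lean on these libraries where they do the work, as an engineer would, in place of code of your own. Each camera call takes 0.05 s, during which the arm holds its last target.

## Working session

There is one attempt and no reset: what is moved stays moved. The work goes in short steps, each a Python script; the robot and the scene stay as the last script left them, time stands still between calls to the robot, and variables do not carry over. Pictures are saved under pics/ and viewed, and the job is handed in when it is done.

```bash
mkdir -p pics; ls
python3 - <<'E'
from bench import env,kinematics,monitor,eyes,job
import cv2,numpy as np
print(monitor.sense(), env.hold_point_z)
for n in("scene","top"):
    f=eyes.grab_frame(n); cv2.imwrite(f"pics/{n}0.png",cv2.resize(f["frame"][:,:,::-1],None,fx=1.4,fy=1.4,interpolation=cv2.INTER_CUBIC)); print(n,f["mtx"],f["view"])
    np.savez(f"{n}0.npz",**f)
E
```

```text
pics
{'clock': 0.0, 'joints': array([-1.44240854e+00,  3.13444115e-01,  1.49841999e+00,  2.47833205e-05,
        1.33100468e+00, -2.23360067e-01]), 'qvel': array([-3.32531165e-05, -1.03065524e-03,  7.22177285e-04,  2.38999352e-04,
        1.24155645e-03, -1.03419306e-03]), 'joint_efforts': array([ 6.07139336e-04, -4.12269223e+01, -2.59744924e+01, -1.96520118e-04,
        4.07767584e-03, -3.65466462e-05]), 'position': array([ 0.18086435, -0.49259532,  0.23074452]), 'ee_rot': array([ 0.40514385,  0.58006725, -0.40446476,  0.57947278]), 'contact_force': array([ 0.98593682,  0.00143242, -0.48528173]), 'ft_torque': array([0.0112506 , 0.02323017, 0.01467153]), 'finger_gap': 0.9982115868883678} 0.0187
scene [[538.75600653   0.         281.10512771]
 [  0.         538.75600653 221.22638441]
 [  0.           0.           1.        ]] [[-0.81320038  0.58172568 -0.0173311   0.40429315]
 [ 0.40846526  0.5492789  -0.72900536 -0.23045427]
 [-0.41456153 -0.59990659 -0.68428855  1.80290014]
 [ 0.          0.          0.          1.        ]]
top [[436.75304928   0.         275.54885692]
 [  0.         436.75304928 212.04250529]
 [  0.           0.           1.        ]] [[-0.02634879 -0.99959435 -0.01081083  0.12096628]
 [-0.99069362  0.02755575 -0.13329228  0.51852029]
 [ 0.13353611  0.00719813 -0.99101781  0.96536341]
 [ 0.          0.          0.          1.        ]]
```

View pics/top0.png

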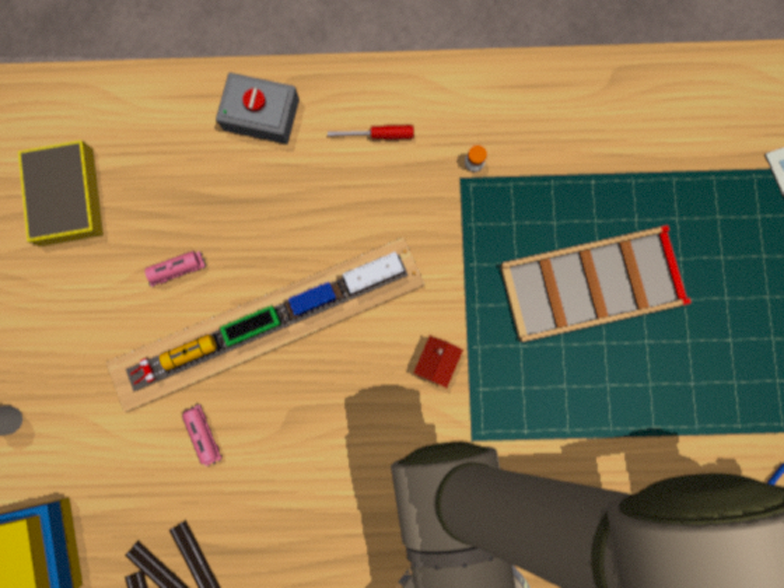

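View pics/scene0.png

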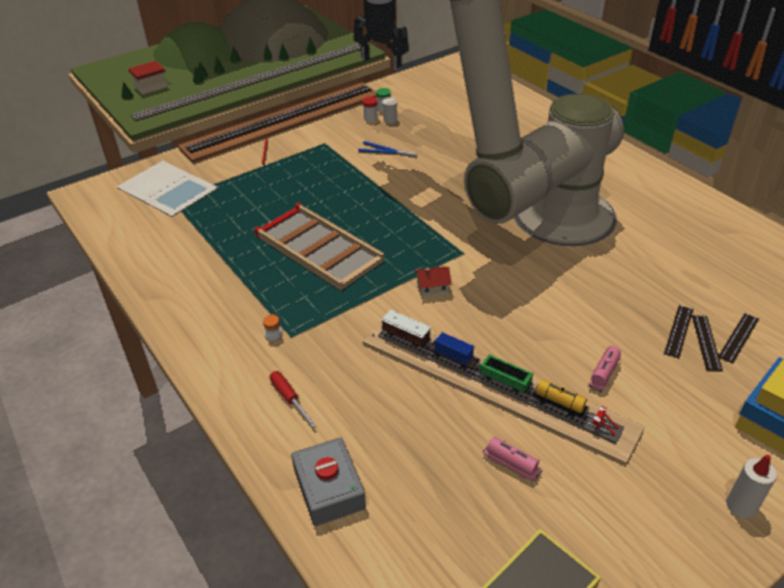

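View pics/crop_track.png

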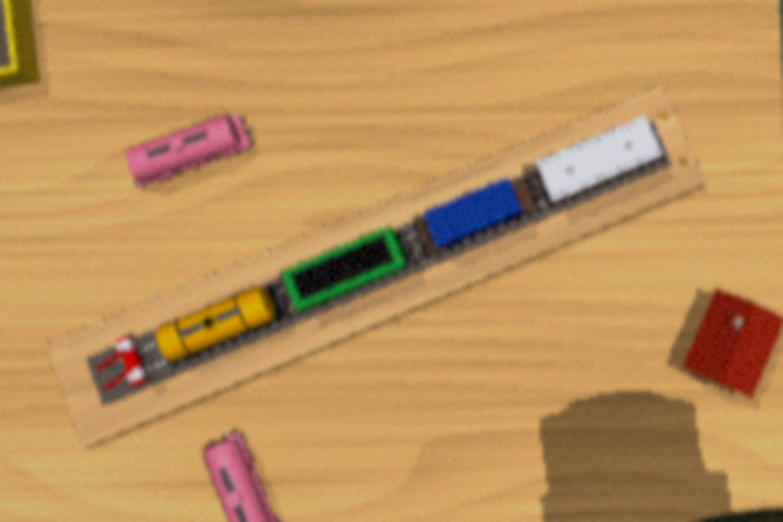

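View pics/crop_tray.png

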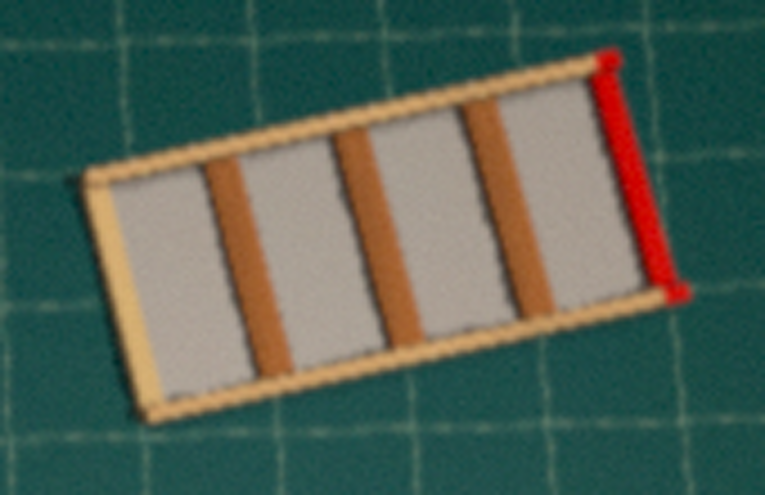

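```bash
cat > meas.py <<'E'
from h import *
def blobs(f,lo,hi,roi,minA=40):
    hsv=cv2.cvtColor(f["frame"],cv2.COLOR_RGB2HSV); m=cv2.inRange(hsv,np.array(lo),np.array(hi))
    x0,y0,x1,y1=roi; mm=np.zeros_like(m); mm[y0:y1,x0:x1]=m[y0:y1,x0:x1]
    mm=cv2.morphologyEx(mm,cv2.MORPH_CLOSE,np.ones((3,3)))
    cs,_=cv2.findContours(mm,cv2.RETR_EXTERNAL,cv2.CHAIN_APPROX_NONE)
    return sorted([c for c in cs if cv2.contourArea(c)>minA],key=cv2.contourArea,reverse=True)
def rectw(f,c,z):
    P=np.array([onz(f,p,z) for p in c[:,0,:].astype(float)])
    (cx,cy),(w,h),a=cv2.minAreaRect((P*1000).astype(np.float32))
    if w<h: w,h,a=h,w,a+90
    a=(a+90)%180-90
    return np.round([cx,cy],1),np.round([w,h],1),round(a,1)
E
python3 - <<'E'
from meas import *
C={"tank":((18,150,120),(32,255,255),.049),"coal":((50,150,60),(75,255,255),.056),"container":((108,150,60),(125,255,255),.064),"van":((0,0,150),(179,60,255),.062)}
rois={"top":(75,165,305,295),"scene":(255,215,470,320)}
for n in("top","scene"):
    f=load(n+"0.npz")
    for k,(lo,hi,z) in C.items():
        for c in blobs(f,lo,hi,rois[n])[:2]:
            print(n,k,c[:,0].mean(0).round(),cv2.contourArea(c),rectw(f,c,z))
    roi=(345,155,500,250) if n=="top" else (175,140,285,210)
    print("div")
    for c in blobs(f,(5,140,60),(14,255,255),roi)[:5]:
        m=cv2.moments(c); print(cv2.contourArea(c),(m['m10']/m['m00'],m['m01']/m['m00']),rectw(f,c,.014))
    print("red")
    for c in blobs(f,(0,200,100),(3,255,255),roi)[:5]: print(cv2.contourArea(c),rectw(f,c,.018))
    print("house")
    for c in blobs(f,(0,150,40),(5,255,255),(290,235,340,285) if n=="top" else (295,185,330,210))[:2]: print(c[:,0].mean(0),rectw(f,c,.05))
    print("outer")
    for c in blobs(f,(0,0,0),(45,255,255),roi)[:2]:print(cv2.contourArea(c),rectw(f,c,.02))
E
```

```text
top tank [133. 251.] 445.0 (array([440.2, 429.5]), array([88.7, 28.7]), -68.1)
top coal [178. 233.] 539.5 (array([478.9, 325.2]), array([91.9, 33.3]), -68.0)
top container [223. 213.] 358.0 (array([518.1, 224.5]), array([70.2, 29.4]), -67.4)
top van [266. 194.] 571.0 (array([559.5, 126.6]), array([92.7, 34.3]), -68.5)
div
312.5 (452.2650666666666, 195.70773333333332) (array([ 552. , -307.6]), array([117.1,  17.3]), 11.2)
307.5 (423.4981029810298, 202.31978319783195) (array([ 538.2, -239.4]), array([117. ,  17.1]), 11.1)
295.0 (394.5864406779661, 208.9327683615819) (array([ 524.8, -170.9]), array([117. ,  16.5]), 11.2)
red
238.0 (array([ 564.9, -373.8]), array([132.6,  17.2]), 11.1)
house
[312.63736264 257.8021978 ] (array([414.8,  27.3]), array([64.2, 54.6]), -25.5)
outer
7199.0 (array([ 538.6, -239.9]), array([294.1, 139.9]), -78.8)
scene tank [401. 281.] 280.0 (array([438.9, 426.3]), array([87.4, 30.5]), -70.3)
scene coal [360. 268.] 174.5 (array([489.7, 336. ]), array([89. , 42.3]), -69.4)
scene container [323. 249.] 225.0 (array([530.1, 237.5]), array([74.6, 43.9]), -68.3)
scene van [290. 231.] 260.5 (array([560.8, 130.8]), array([92.2, 33. ]), -68.3)
div
81.0 (243.28395061728395, 182.70987654320987) (array([ 520.7, -168.7]), array([105.7,  16.1]), 11.4)
71.0 (228.04225352112675, 173.47417840375587) (array([ 534.6, -236.4]), array([103.6,  16.3]), 11.9)
67.0 (213.19402985074626, 164.67910447761193) (array([ 548.7, -304.9]), array([105.7,  15.1]), 11.5)
red
house
[309.19402985 197.71641791] (array([425.8,  44.9]), array([66.6, 58.6]), -27.6)
outer
2777.5 (array([ 543. , -233.1]), array([311.6, 155.7]), -79.4)
```

Candidates for the tank in the top frame (560x420): the yellow tank wagon on the track at (133,251), a pink look-alike at (124,191) and a second at (144,310). The close crop shows the yellow one with its bands, next to the red and white buffer, so I choose that one. The track order from the buffer is tank, coal (178,233), container (223,213), van (266,194). The tray's red end is at about (480,190), and the house (313,258) and jar (340,112) are clear of the work.

`release()` only opens fully, 114 mm over the finger backs. I will therefore spread the wagons slightly (+6/+2/-2/-6 mm) and place the narrow ones first.

```bash
cat > rob.py <<'E'
from bench import env,kinematics,monitor,eyes,job
import numpy as np
from scipy.spatial.transform import Rotation as R
from meas import *
TC=np.array([.5380,-.2392]); ty=np.deg2rad(-78.75); TY=np.array([np.cos(ty),np.sin(ty)])
TRACK=np.deg2rad(-68.3); TRAY=np.deg2rad(11.25)
W={"tank":((.4402,.4295),.111,.030),"coal":((.4789,.3252),.037,.029),"container":((.5181,.2245),-.037,.031),"van":((.5595,.1266),-.111,.031)}
def quat(axis_ang,p,zs):
    j0=monitor.sense()["joints"]; best=None
    for s in(0,np.pi):
        a=axis_ang+np.pi/2+s; z=np.array([np.cos(a),np.sin(a),0]); x=np.array([0,0,-1.]); 
        q=R.from_matrix(np.c_[x,np.cross(z,x),z]).as_quat()
        js=[kinematics.ik([*p,h],q) for h in zs]
        if any(j is None for j in js): continue
        c=np.abs(js[0]-j0).max()+ (10 if abs(js[0][5])>2.7 else 0)
        if best is None or c<best[0]: best=(c,q)
    return best[1]
def st(t):
    s=monitor.sense(); print(t,"t=%.1f"%s["clock"],"pos",s["position"].round(4),"gap %.3f"%s["finger_gap"],"F",s["contact_force"].round(1)); return s
def snap(tag,names=("top","scene")):
    for n in names:
        f=eyes.grab_frame(n); np.savez(f"{n}_{tag}.npz",**f); cv2.imwrite(f"pics/{n}_{tag}.png",cv2.resize(f["frame"][:,:,::-1],None,fx=1.4,fy=1.4,interpolation=cv2.INTER_CUBIC))
def pick(k):
    p,_,g=W[k]; low=.021+g-env.hold_point_z
    q=quat(TRACK,p,(.19,low)); env.reach([*p,.19],q)
    env.movel([*p,.085],velocity=.2)
    hit=env.movel([*p,low],velocity=.08,guard=8); st("down hit=%s"%hit)
    if hit: raise SystemExit("unexpected contact")
    env.close_gripper(30); st("closed")
    env.movel([*p,low+.02],velocity=.05); env.movel([*p,.19],velocity=.2); st("lifted")
def place(k):
    _,y,g=W[k]; p=TC+TY*y; low=.006+g-env.hold_point_z
    q=quat(TRAY,p,(.19,low-.004)); env.reach([*p,.19],q); st("over")
    env.movel([*p,low+.02],velocity=.2)
    hit=env.movel([*p,low-.004],velocity=.02,guard=2.5); s=st("floor hit=%s (nominal %.4f)"%(hit,low))
    env.release(); st("released")
    env.movel([*p,.19],velocity=.15); st("up")
E
python3 - <<'E'
from rob import *
pick("tank"); snap("t1")
E
```

```text
down hit=False t=4.9 pos [0.4404 0.4297 0.0326] gap 1.002 F [-1.1 -0.5 -0.2]
closed t=5.5 pos [0.4403 0.4296 0.0326] gap 0.323 F [ 0.2 -0.1  3.4]
lifted t=6.9 pos [0.4398 0.4291 0.1886] gap 0.327 F [ 0.1 -0.1 -0.2]
```

View pics/scene_t1.png

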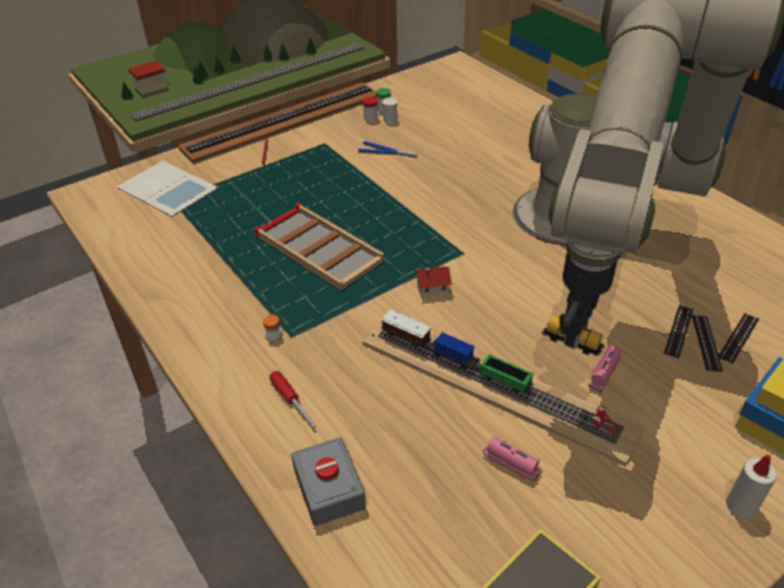

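The tank is held level in the jaws at about (410,238), in original pixels. The gap is 0.325 of 85 mm, about 28 mm, which matches the tank's diameter. I will place it next.

Run:
```python
from rob import *
place("tank"); snap("t2")
f=load("top_t2.npz"); c=f["frame"][150:260,340:510,::-1]; cv2.imwrite("pics/tray_t2.png",cv2.resize(c,None,fx=4.5,fy=4.5,interpolation=cv2.INTER_CUBIC))
```

```text
over t=9.8 pos [ 0.5601 -0.3473  0.1901] gap 0.328 F [-0.  -0.1 -0.8]
floor hit=True (nominal 0.0173) t=11.6 pos [ 0.5596 -0.3481  0.0176] gap 0.330 F [-1.4 -0.   4.8]
released t=12.2 pos [ 0.5592 -0.3477  0.0168] gap 1.001 F [-0.3  0.5 -0.6]
up t=13.5 pos [ 0.5594 -0.3479  0.189 ] gap 1.000 F [-0.3  0.6 -0.4]
```

View pics/scene_t2.png

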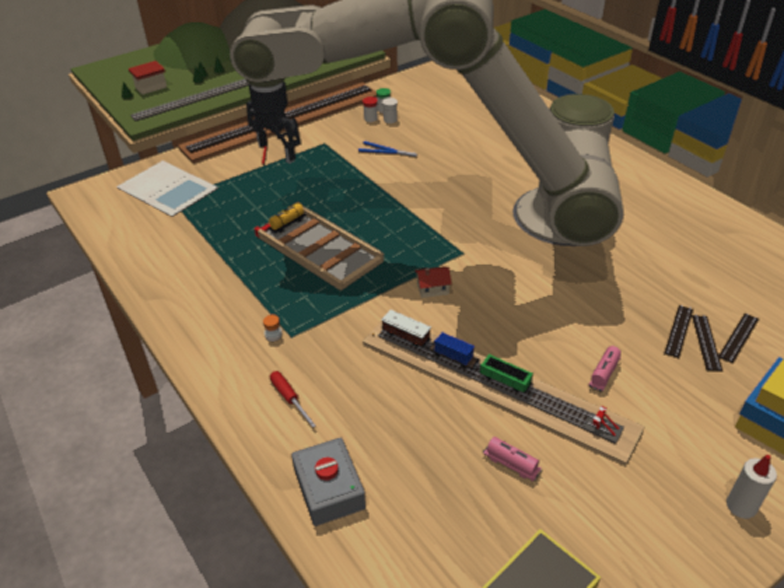

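View pics/tray_t2.png

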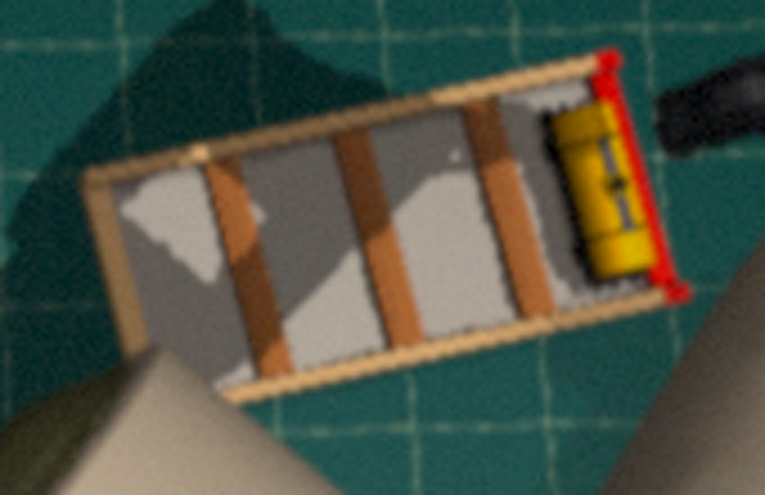

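The tank stands level in the red-end compartment, at about (474,190) in the top frame, and slightly towards the red wall, as intended. I will measure it and then move the container.

```bash
cat > chk.py <<'E'
from rob import *
C={"tank":((18,150,90),(32,255,255),.034),"coal":((50,150,60),(75,255,255),.041),"container":((108,150,50),(125,255,255),.049),"van":((0,0,150),(179,60,255),.047)}
def chk(tag,names):
    f=load(f"top_{tag}.npz")
    for k in names:
        lo,hi,z=C[k]; 
        c=blobs(f,lo,hi,(340,150,510,260))[0]; r=rectw(f,c,z); d=r[0]/1000-TC
        print(k,r,"tray x %.1f y %.1f"%(1000*d@np.array([-TY[1],TY[0]]),1000*d@TY))
E
python3 - <<'E'
from chk import *
chk("t2",["tank"])
pick("container"); place("container"); snap("t3"); chk("t3",["tank","container"])
f=load("top_t3.npz"); c=f["frame"][150:260,340:510,::-1]; cv2.imwrite("pics/tray_t3.png",cv2.resize(c,None,fx=4.5,fy=4.5,interpolation=cv2.INTER_CUBIC))
E
```

```text
tank (array([ 556.5, -350.3]), array([88.1, 28.6]), 10.8) tray x -3.5 y 112.6
down hit=False t=17.1 pos [0.5184 0.2246 0.0337] gap 1.002 F [-0.7  0.1  0.1]
closed t=17.7 pos [0.5183 0.2246 0.0336] gap 0.319 F [-0.1  0.4  2.9]
lifted t=19.1 pos [0.5175 0.2244 0.1886] gap 0.323 F [-0.1  0.2 -0.8]
over t=20.6 pos [ 0.531  -0.202   0.1899] gap 0.322 F [ 0.1 -0.6  0.1]
floor hit=True (nominal 0.0183) t=22.5 pos [ 0.5307 -0.2029  0.0186] gap 0.326 F [-0.6  0.5  4.8]
released t=23.1 pos [ 0.5303 -0.2026  0.018 ] gap 0.997 F [ 0.1  0.2 -1. ]
up t=24.4 pos [ 0.5304 -0.2027  0.1892] gap 1.001 F [0.1 0.1 0.4]Traceback (most recent call last):
  File "<stdin>", line 3, in <module>
  File "chk.py", line 7, in chk
    c=blobs(f,lo,hi,(340,150,510,260))[0]; r=rectw(f,c,z); d=r[0]/1000-TC
      ~~~~~~~~~~~~~~~~~~~~~~~~~~~~~~~~^^^
IndexError: list index out of range
```

View pics/scene_t3.png

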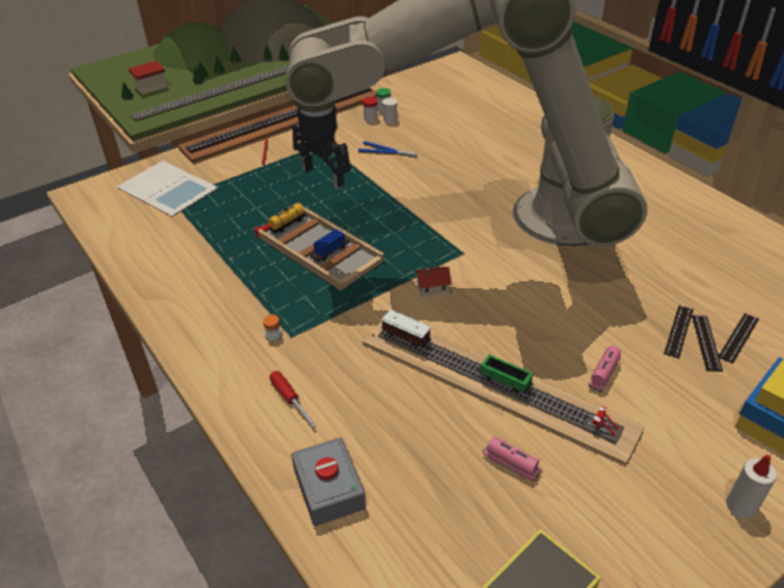

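The container wagon stands level in the third compartment, at about (236,173) in the scene view, with the tank undisturbed. The arm blocks the top view, so I will pick the coal wagon and check the tray from there.

Run:
```python
from chk import *
pick("coal"); snap("t4",("top",)); chk("t4",["tank","container"])
f=load("top_t4.npz"); c=f["frame"][150:260,340:510,::-1]; cv2.imwrite("pics/tray_t4.png",cv2.resize(c,None,fx=4.5,fy=4.5,interpolation=cv2.INTER_CUBIC))
```

```text
down hit=False t=27.9 pos [0.4792 0.3253 0.0317] gap 0.996 F [-0.3  0.2  1.1]
closed t=28.4 pos [0.4791 0.3253 0.0316] gap 0.381 F [-0.4  0.7  3.4]
lifted t=29.8 pos [0.4784 0.325  0.1886] gap 0.380 F [-0.3  0.5 -0.1]
tank (array([ 557.2, -350.4]), array([89.4, 28. ]), 11.0) tray x -2.9 y 112.8
container (array([ 528.9, -200.9]), array([69. , 30.9]), 11.2) tray x -1.5 y -39.3
```

View pics/tray_t4.png

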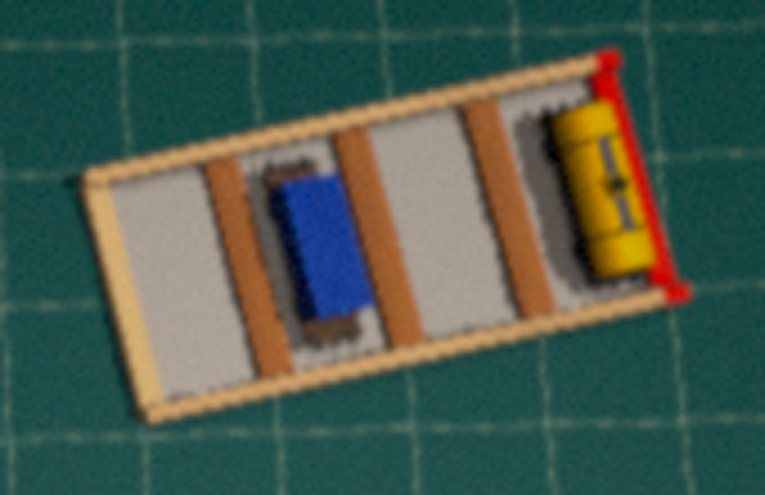

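The tank reads (-2.9, +112.8) mm and the container (-1.5, -39.3) mm in the tray frame, both within tolerance (±14 mm of +105 and -35). I will place the coal wagon between them.

Run:
```python
from chk import *
place("coal"); snap("t5",("scene",))
pick("van"); snap("t6",("top",)); chk("t6",["tank","container","coal"])
f=load("top_t6.npz"); c=f["frame"][150:260,340:510,::-1]; cv2.imwrite("pics/tray_t6.png",cv2.resize(c,None,fx=4.5,fy=4.5,interpolation=cv2.INTER_CUBIC))
```

```text
over t=32.0 pos [ 0.5456 -0.2746  0.1901] gap 0.376 F [ 0.1  0.2 -1.5]
floor hit=True (nominal 0.0163) t=33.9 pos [ 0.5451 -0.2754  0.0167] gap 0.380 F [ 0.1 -0.8  4.9]
released t=34.4 pos [ 0.5447 -0.2751  0.016 ] gap 0.998 F [-0.4  0.1  0.7]
up t=35.7 pos [ 0.5449 -0.2753  0.1891] gap 0.999 F [-0.2 -0.1 -1.1]
down hit=False t=38.8 pos [0.5598 0.1266 0.0337] gap 1.004 F [ 1.   0.6 -0.6]
closed t=39.3 pos [0.5597 0.1266 0.0336] gap 0.366 F [-0.3  0.7  2.9]
lifted t=40.7 pos [0.5589 0.1266 0.1886] gap 0.373 F [-0.9  0.7 -1.3]
tank (array([ 556.7, -350.1]), array([88.6, 28.6]), 11.0) tray x -3.3 y 112.4
container (array([ 528.8, -200.7]), array([68.9, 31.9]), 10.2) tray x -1.5 y -39.6
coal (array([ 544.4, -273.1]), array([89.7, 34.8]), 10.9) tray x -0.3 y 34.5
```

View pics/tray_t6.png

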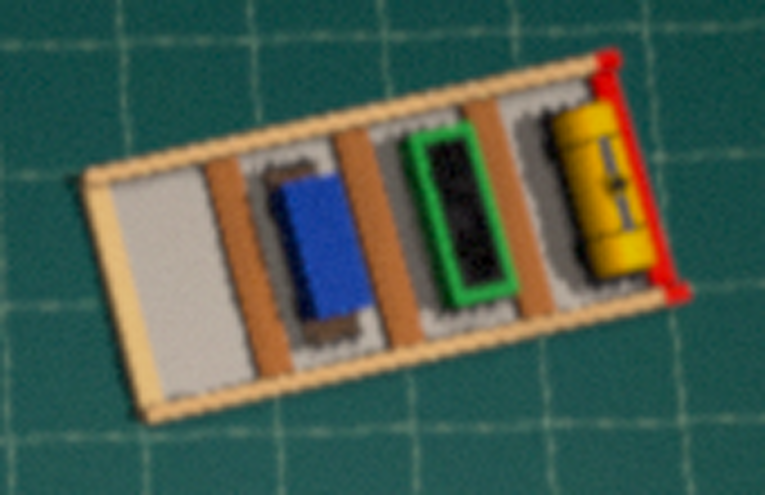

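Blue, green and yellow stand square in their own compartments and the neighbours were not disturbed. Only the left compartment is empty, so I will place the van there.

Run:
```python
from chk import *
place("van")
env.reach([.181,-.493,.231],[ 0.40514385,0.58006725,-0.40446476,0.57947278]); st("park"); snap("t7"); chk("t7",["tank","coal","container","van"])
for n,b in(("top",(340,150,510,260)),("scene",(160,120,330,240))):
    f=load(n+"_t7.npz"); c=f["frame"][b[1]:b[3],b[0]:b[2],::-1]; cv2.imwrite(f"pics/tray_{n}_t7.png",cv2.resize(c,None,fx=4.5,fy=4.5,interpolation=cv2.INTER_CUBIC))
```

```text
over t=41.9 pos [ 0.5164 -0.1297  0.1896] gap 0.373 F [-0.5 -0.7 -0.7]
floor hit=True (nominal 0.0183) t=43.7 pos [ 0.5162 -0.1303  0.0186] gap 0.365 F [-0.5 -0.2  5.3]
released t=44.3 pos [ 0.5158 -0.1301  0.0181] gap 1.001 F [-0.5  0.1 -0.5]
up t=45.6 pos [ 0.516  -0.1302  0.1892] gap 1.001 F [ 0.1 -0.4  0.2]
park t=47.4 pos [ 0.1817 -0.4927  0.2309] gap 0.997 F [ 0.8 -0.3  0.2]
tank (array([ 557.3, -350. ]), array([89.9, 28.6]), 11.0) tray x -2.7 y 112.4
coal (array([ 544.4, -273.4]), array([89.7, 34.7]), 10.9) tray x -0.4 y 34.8
container (array([ 528.9, -200.9]), array([68.9, 31.4]), 10.2) tray x -1.5 y -39.3
van (array([ 512. , -130.4]), array([108.6,  43.9]), 12.6) tray x -4.3 y -111.8
```

View pics/tray_top_t7.png

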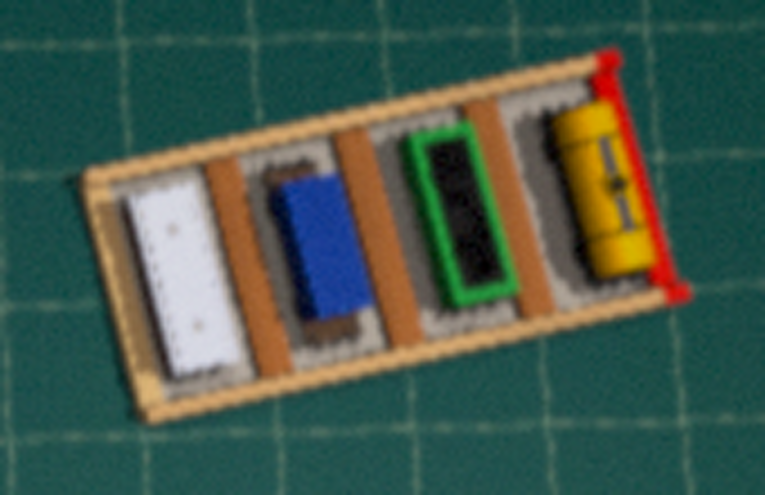

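View pics/tray_scene_t7.png

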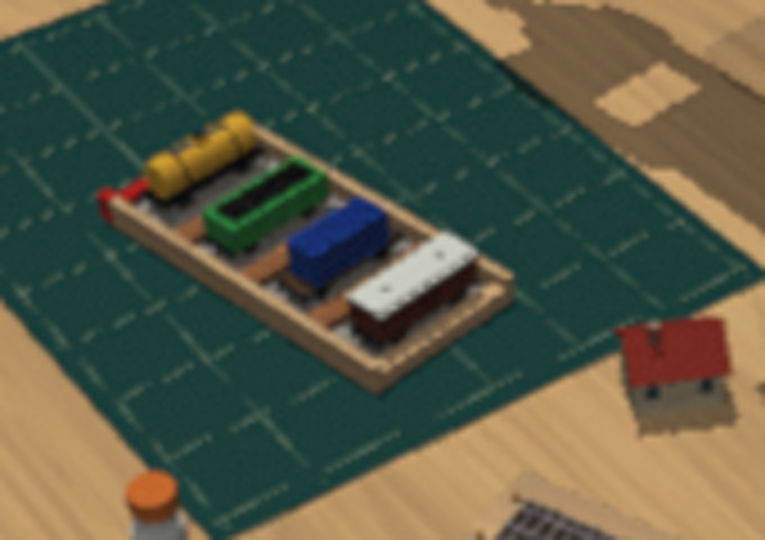

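All four wagons stand upright in the right order. The van mask picked up bare tray floor, so I will re-measure it with a tighter mask, check the two bystanders against the first picture, and hand in.

Run:
```python
from chk import *
f=load("top_t7.npz"); f0=load("top0.npz")
C["van"]=((105,0,185),(140,60,255),.047)
try: chk("t7",["van"])
except IndexError: print("no van blob")
for n in("house",):
    for g in(f0,f): print(n,rectw(g,blobs(g,(0,150,40),(5,255,255),(290,235,340,285))[0],.05)[0])
for g in(f0,f): print("jar",blobs(g,(5,180,120),(16,255,255),(325,95,355,125))[0][:,0].mean(0))
```

```text
van (array([ 515.3, -130.4]), array([91.9, 32.1]), 11.4) tray x -1.0 y -111.1
house [414.8  27.3]
house [415.2  27.5]
jar [340.74285714 109.82857143]
jar [340.74285714 109.8       ]
```

Run:
```python
from rob import *
st("final"); job.hand_in()
```

```text
final t=47.5 pos [ 0.1817 -0.4927  0.2309] gap 0.999 F [-0.3 -1.2  0.1]
the job is handed in; nothing more can be done
```

All four wagons are packed in the tray in track order and the job is handed in at 47.5 s of the 104 s allowed. `hand_in` gives no verdict.

From the red end they stand as tank, coal, container, van. I lowered each one slowly until it touched the floor, at the height expected for its wheels, and then released it.

| Wagon | Along tray, x (mm) | Across tray, y (mm) | Compartment centre, y (mm) |
|---|---|---|---|
| tank | -2.7 | +112.4 | +105 |
| coal | -0.4 | +34.8 | +35 |
| container | -1.5 | -39.3 | -35 |
| van | -1.0 | -111.1 | -105 |

- **Fit:** all are within the 14 mm limit and about 1° of the tray's direction. They look level in both views. The outer wagons sit off-centre on purpose, because the gripper only opens fully and needed the room.
- **Bystanders:** the house and the paint jar read within 0.5 mm and a fraction of a pixel of where they started.
- **Checks that disagreed:**
  - The first van measurement was wrong because its mask took in bare tray floor; the table has the corrected one.
  - The scene camera put the tray centre about 4 mm away from the top camera's. I used the top camera.
  - The measured positions differ by up to about 2 mm from where I aimed.

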